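# Change over the pasta boxes: shut the finished one, prop the next one open

## Robot

A 6-joint arm with a two-finger parallel gripper is mounted at the origin on the work surface. World frame = base frame: x ahead of the robot, y to its left, z up, the work surface at z = 0. Lengths are in mm, angles in rad, forces in N, time in s.
With the tool pointing down it reaches from about 275 to 850 mm from the base axis. Payload 5.2 kg.
Tool frame: the origin (TCP) lies midway between the tips of the shut fingers; the grasp point (between the pads) lies 19 mm behind it; z points along the fingers, y is the direction in which the jaws open and shut (so a half turn about z gives the same grasp; the last joint's range is limited). The gripper opens to 85 mm and grips with 20 to 120 N. Pads are 22 mm wide; open, the fingers measure 114 mm over their backs; the gripper's body (76 mm by 85 mm) begins 54 mm behind the grasp point. The pads swing forward as they close: fully open they stand 13 mm farther back than shut.
Start: joints at [0.93, 0.259, 1.535, -0, 1.348, -0.203], TCP at [233.151, 498.142, 231.31] pointing down, gripper open.
Joint ranges: [-3.14, 3.14], [-0.91, 2.08], [0.19, 2.58], [-1.22, 4.36], [0.22, 2.71], [-3.12, 3.12]. Speed limits (rad/s): [2.57, 2.57, 3.14, 3.14, 3.14, 3.14].

## Interface

Orientations are given as a 3x3 rotation matrix whose columns are the frame's x, y, z axes.
In Python, from workcell import r, imaging, ticket gives the robot as it stands. The module is installed in compiled form; this text tells all that it offers.
- The arm moves only by the tool jog_arm, never from a script. Its argument "rows" is a list of rows, each a list of 5 numbers: the shift along the tool's x, y, z in m, then the turn about the tool's z in degrees, then the closure, from 0 (fully open) to 1 (shut). A call has 1 to 10 rows; each row shifts and turns the commanded pose from where the row before left it, along the tool's axes as they then stand; what a row does not reach is not made up. A row lasts 1/10 s, in which the tool goes at most 50 mm and 8.59 degrees, less where a joint would pass 70% of its speed; a pose out of reach is approached as far as the arm can. A call is refused whole if a number of a shift passes 0.05 or a number of a turn 8.59, either way. A call with a gripper value outside its range is refused whole. The fingers move at their own pace and stop on an object; "newtons" is the grip in N (left out, the last holds). Time passes only in rows, so rows that do not move let the fingers close. It gives the time, the measured TCP pose, the force and the opening at its end, in the units of the state.
- r.read_state(): the state, without advancing time (a new reading comes with each control period).
- imaging.grab_frame(name): name is "side" or "top"; returns a dict with "image" (480x640x3 uint8, blue, green, red), "range_z" (480x640 float32, mm along the optical axis (not along the pixel's ray), 0 where there is no reading), "fx", "fy", "cx", "cy" (pixels), "extrinsics" (4x4, takes a point from world to camera coordinates). Camera axes: x right, y down, z forward; pixel columns grow to the right and rows downward; lengths in mm; the calibration is good to about 2 mm. A picture is of the moment at which its call begins.
- ticket.hand_in(): hands the job in, once; it reports no verdict.
The state is a dict: "time": time; "joint_positions": joint angles; "joint_velocities": joint speeds; "tau": joint torques, N m; "tool_pos": TCP position; "eef_rot": TCP orientation; "force": force on the tool from outside, world axes, zero at the start; "wrist_torque": the same for the moment, N m; "gripper_width": finger opening in mm.
Only numpy, scipy, OpenCV 4.12 (cv2) and the standard library are available. Lean on these libraries where they do the work, as an engineer would, in place of code of your own. Each camera call takes 0.05 s, during which the arm holds its last target. There are 200 camera calls.

## Task

Two steel pasta boxes with wooden lids stand on the board, one open and one shut. Shut the open one by pushing down the red bar at the knee of its folding stay, so that the stay breaks and its lid comes right down, and lift the lid of the other one by its black handle until its stay snaps straight and locks, so that the lid stays up by itself.

Things in the scene. Friction and masses are not known exactly. Their poses are not given: they have to be found in the camera images.
- done_bar (a point): Open box: top of the outer part of the red release bar (66 mm across, 34 wide, 8 thick), on the stay's lower link at the knee, 55 mm outward of the lid's left edge; 126 mm up. y: outward along the bar, level (box yaw); x: along the link, up to the knee. Push down with 3 to 5 N; it sinks, drifting up to 14 mm away from the robot. Less than 32 mm down it may snap back; beyond, the stay folds by itself.
- done_lid (a joint): Lid angle of the open box: 0 = shut, 1.31 rad = up, stay locked. Both boxes are alike: fixed steel tub 190 mm deep, 200 wide, 100 high; 800 g wooden lid 16 mm thick, hinged along the far rim; folding stay of two flat 87 mm links outside the left (+y) wall. Once the stay is broken the damped lid sinks shut by itself in about 3 s.
- next_handle (a point): Shut box: centre of the lid's black round handle bar, 14 mm thick, 108 mm up, 108 mm free length across the box, 38 mm gap to the lid's front edge. x: to the hinge; y: along the bar; z: up while shut. The hinge axis, along y, is 235 mm from here along x and 8 mm below; the handle rises on that arc to 329 mm up. The bar can turn in a vertical grip. Lift takes 5 to 8 N; let go early, the lid sinks shut.
- next_knee (a joint): Knee of the shut box's stay: 1.74 rad = folded (lid shut), 0 = straight, -0.08 = locked, snapped past straight against its stop. Straight comes at a lid angle of 75 degrees, as far as the lid goes; from about 71 degrees on a spring in the knee snaps the stay over by itself.

How it is judged:
By the outcome, as a careful person would: the job done as asked, in the order asked, and still so for the second after the job is handed in, with the robot touching nothing.
It also fails if it takes over 53 s, if anything falls off the work surface, if the arm or the gripper's body presses on something with over 40 N, if the wrist force passes 120 N, or if a joint passes its speed limit or range.

## Working session

There is one attempt and no reset: what is moved stays moved. The work goes in short steps, Python scripts to look and compute and a tool call to move; the robot and the scene stay as the last step left them, time stands still between calls to the robot, and variables do not carry over. Pictures are saved under pics/ and viewed, about 8 in all and at most 12, crops included, and the job is handed in when it is done.

Besides the shell and the picture viewer there is one more tool, called after "Call:" as name([rows], argument=value, ...), one row to a line, values as JSON. jog_arm: Moves the arm, as the interface text tells. Its arguments: {"type":"object","properties":{"rows":{"type":"array"},"newtons":{"type":"number"}},"required":["rows"]}

```bash
mkdir -p pics; cat > h.py <<'E'
import numpy as np, cv2
from workcell import r, imaging, ticket
def pts(f):
    z=f["range_z"].astype(float); v,u=np.mgrid[0:480,0:640]
    c=np.stack([(u-f["cx"])/f["fx"]*z,(v-f["cy"])/f["fy"]*z,z],-1)
    E=np.array(f["extrinsics"]); return (c-E[:3,3])@E[:3,:3], z>0
E
python3 - <<'E'
from h import *
s=r.read_state(); print(s["time"],s["eef_rot"],s["force"],s["gripper_width"])
ims=[]
for n in("side","top"):
    f=imaging.grab_frame(n); cv2.imwrite(f"pics/{n}0.png",f["image"]); np.save(n+"0.npy",f,allow_pickle=True)
    P,ok=pts(f); h=cv2.cvtColor(f["image"],cv2.COLOR_BGR2HSV)
    E=np.array(f["extrinsics"]);print(n,"cam at",-E[:3,:3].T@E[:3,3])
    red=((h[...,0]<8)|(h[...,0]>172))&(h[...,1]>150)&(h[...,2]>70)
    k,l,st,ce=cv2.connectedComponentsWithStats(red.astype(np.uint8))
    for i in range(1,k):
        if st[i,4]>30: m=(l==i)&ok; print("red",st[i],ce[i].round(),np.median(P[m],0).round(1) if m.any() else None)
E
```

```text
0.0 [[-9.05688637e-01  4.23942064e-01 -1.10473686e-03]
 [ 4.23943357e-01  9.05687412e-01 -1.53056075e-03]
 [ 3.51677188e-04 -1.85455733e-03 -9.99998218e-01]] [1.02096745 0.85148041 0.65910403] 85.49174697912012
side cam at [530.54912819 555.41985606 732.30976063]
red [318 150  19  29 450] [327. 165.] [ 565.3 -100.8  125.4]
red [281 381  17  51 672] [289. 407.] [587.5 313.4  39. ]
top cam at [ 475.60812365   60.75436395 1179.35667338]
red [380 234  31  18 478] [395. 243.] [ 563.4 -104.8  125.8]
red [193 241  29   7 107] [207. 244.] [578.6 309.   44.7]
```

View pics/side0.png

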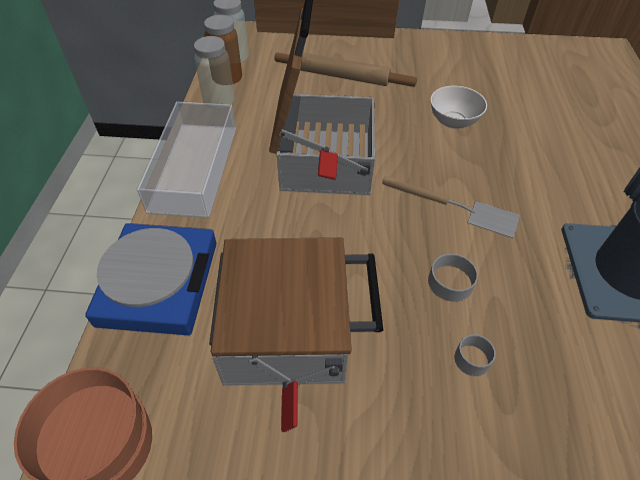

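View pics/top0.png

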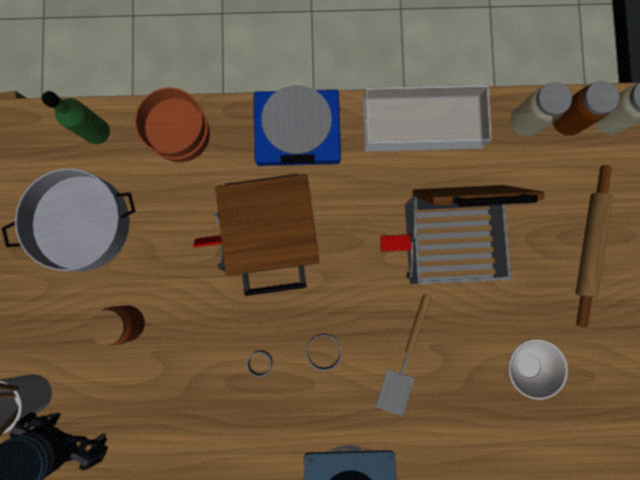

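Side view: open box at the top with its red bar at (327,165), shut box below with its black handle at (375,292). Top view: bar at (395,243), handle at (275,290). Next I measure both.

```bash
python3 - <<'E'
from h import *
for n in("side","top"):
    f=np.load(n+"0.npy",allow_pickle=True).item(); P,ok=pts(f); h=cv2.cvtColor(f["image"],cv2.COLOR_BGR2HSV)
    red=((h[...,0]<8)|(h[...,0]>172))&(h[...,1]>150)&(h[...,2]>70)&ok&(P[...,1]<0)&(P[...,2]>60)
    q=P[red]; print(n,"bar lo",np.percentile(q,2,0).round(),"hi",np.percentile(q,98,0).round())
    c=q.mean(0);U,S,V=np.linalg.svd(q-c,full_matrices=False);print(c.round(1),S.round(),V.round(3).tolist())
    print(" rect",[ (P[int(b),int(a)]).round().tolist() for a,b in cv2.boxPoints(cv2.minAreaRect(np.argwhere(red)[:,::-1].astype(np.float32)))])
    hd=(h[...,2]<60)&ok&(P[...,2]>95)&(P[...,2]<125)&(P[...,0]>380)&(P[...,0]<520)&(P[...,1]>80)&(P[...,1]<320)
    q=P[hd]; c=np.median(q,0); print(" handle",len(q),c.round(1),np.percentile(q,1,0).round(),np.percentile(q,99,0).round())
    vx,vy,x,y=cv2.fitLine(q[:,:2].astype(np.float32),cv2.DIST_HUBER,0,.01,.01).ravel(); t=(q[:,:2]-[x,y])@[vx,vy]
    print("  line",vx,vy,"mid",np.array([x,y])+np.array([vx,vy])*(np.percentile(t,1)+np.percentile(t,99))/2,np.ptp(np.percentile(t,[1,99])))
    # lid front/side edge directions, tub of open box
    lid=ok&(abs(P[...,2]-108)<14)&(P[...,0]>460)&(P[...,0]<720)&(P[...,1]>60)&(P[...,1]<330)&(h[...,0]>5)&(h[...,0]<20)&(h[...,1]>60)
    q=P[lid][:,:2].astype(np.float32); print(" lid",cv2.minAreaRect(q),np.median(P[lid][:,2]))
    tub=ok&(P[...,2]>85)&(P[...,2]<106)&(P[...,0]>440)&(P[...,0]<700)&(P[...,1]<-60)&(P[...,1]>-370)&(h[...,1]<60)
    q=P[tub][:,:2].astype(np.float32); print(" tub",len(q),cv2.minAreaRect(q))
E
```

```text
side bar lo [ 550. -134.  120.] hi [581. -73. 130.]
[ 565.4 -100.9  125.3] [399. 202.  29.] [[-0.026, 0.999, -0.021], [-0.968, -0.031, -0.251], [-0.251, 0.014, 0.968]]
 rect [[588.0, -152.0, 45.0], [584.0, -139.0, 128.0], [553.0, -244.0, 34.0], [550.0, -73.0, 120.0]]
 handle 815 [478.  159.3 113.5] [465.  89. 104.] [516. 221. 117.]
  line 0.1159469 -0.99325544 mid [478.22104295 153.55639887] 128.52026218426826
 lid ((592.6939697265625, 163.8681640625), (248.00311279296875, 202.94293212890625), 6.3600616455078125) 116.15901145867065
 tub 1961 ((573.8679809570312, -241.89349365234375), (189.0231170654297, 221.62258911132812), 0.7445764541625977)
top bar lo [ 548. -136.  119.] hi [580. -75. 132.]
[ 563.7 -104.9  125.7] [397. 211.  45.] [[-0.017, 1.0, -0.007], [-0.965, -0.018, -0.263], [0.263, -0.002, -0.965]]
 rect [[594.0, -88.0, -2.0], [592.0, -150.0, 43.0], [550.0, -136.0, 121.0], [556.0, -88.0, -1.0]]
 handle 535 [477.3 154.7 114. ] [464.  89. 109.] [516. 217. 118.]
  line 0.098869376 -0.99510044 mid [477.20213757 151.25090842] 128.8021330587971
 lid ((590.4216918945312, 169.12820434570312), (247.87142944335938, 210.07997131347656), 6.351196765899658) 115.93734021983462
 tub 1160 ((562.4808349609375, -249.74072265625), (219.11843872070312, 185.33213806152344), 84.84891510009766)
```

Call:
jog_arm([
  [0,0,0,8.5,1],
  [0,0,0,8.5,1],
  [0,0,0,8.5,1],
  [0,0,0,8.5,1],
  [0,0,0,8.5,1],
  [0,0,0,8.5,1],
  [0,0,0,8.5,1],
  [0,0,0,3.9,1],
], newtons=40)

```text
time: 0.9
tool_pos: [233.0, 497.9, 230.8]
eef_rot: [[-0.021, 1.0, -0.001], [1.0, 0.021, -0.001], [-0.001, -0.001, -1.0]]
force: [0.4, 0.0, 0.1]
gripper_width: 0.2
```

Call:
jog_arm([
  [-0.04,0.022,0,0,1],
  [-0.04,0.022,0,0,1],
  [-0.04,0.022,0,0,1],
  [-0.04,0.022,0,0,1],
  [-0.04,0.022,0,0,1],
  [-0.04,0.022,0,0,1],
  [-0.04,0.022,0,0,1],
  [-0.04,0.022,0,0,1],
  [-0.04,0.022,0,0,1],
  [-0.04,0.022,0,0,1],
])

```text
time: 1.9
tool_pos: [464.0, 102.3, 231.1]
eef_rot: [[-0.026, 1.0, -0.0], [1.0, 0.026, 0.0], [0.0, -0.0, -1.0]]
force: [0.5, 0.8, 0.0]
gripper_width: 0.0
```

Call:
jog_arm([
  [-0.04,0.019,0,0,1],
  [-0.04,0.019,0,0,1],
  [-0.04,0.019,0,0,1],
  [-0.04,0.019,0,0,1],
  [-0.035,0.018,0,0,1],
  [0,0,0.02,0,1],
  [0,0,0.03,0,1],
  [0,0,0.02,0,1],
  [0,0,0,0,1],
  [0,0,0,0,1],
])

```text
time: 2.9
tool_pos: [562.7, -88.3, 161.3]
eef_rot: [[-0.026, 1.0, -0.001], [1.0, 0.026, 0.0], [0.0, -0.001, -1.0]]
force: [0.4, -0.9, 0.1]
gripper_width: -0.2
```

```bash
python3 - <<'E'
from h import *
a=[]
for n,(u,v) in(("side",(327,165)),("top",(395,243))):
    f=imaging.grab_frame(n); i=f["image"][max(0,v-100):v+100,u-130:u+130]; a.append(cv2.resize(i,(390,300)))
cv2.imwrite("pics/hover.png",np.hstack(a)); s=r.read_state(); print(s["tool_pos"],s["force"])
E
```

```text
[563.65238042 -88.50889072 162.70464866] [ 0.71305448 -0.18311333  0.58232361]
```

View pics/hover.png

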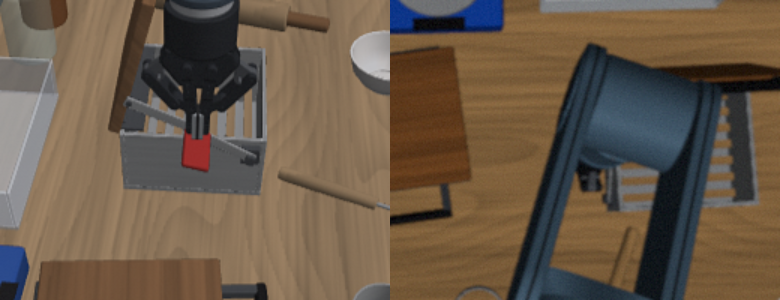

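```bash
python3 - <<'E'
from h import *
f=imaging.grab_frame("top"); P,ok=pts(f)
h=cv2.cvtColor(f["image"],cv2.COLOR_BGR2HSV)
m=ok&(P[...,2]>335)&(P[...,0]>480)
q=P[m]; print(len(q),np.percentile(q,[1,50,99],0).round())
for y in range(-240,-20,20):
    k=q[abs(q[:,1]-y)<10]
    if len(k): print(y,k[:,0].min().round(),k[:,0].max().round(),np.percentile(k[:,2],[2,50,98]).round())
f0=np.load("top0.npy",allow_pickle=True).item();P0,ok0=pts(f0)
l=ok0&(P0[...,2]>200)&(P0[...,1]<-60)&(P0[...,0]>500); print("lid",np.percentile(P0[l],[1,99],0).round())
E
```

```text
8720 [[ 482. -270.  336.]
 [ 546.  -82.  557.]
 [ 617.    1.  601.]]
-240 609.0 620.0 [335. 336. 338.]
-220 610.0 619.0 [335. 336. 338.]
-160 560.0 585.0 [536. 548. 557.]
-140 507.0 590.0 [533. 561. 576.]
-120 480.0 597.0 [507. 559. 589.]
-100 480.0 604.0 [498. 554. 588.]
-80 517.0 612.0 [373. 553. 560.]
-60 525.0 623.0 [373. 552. 561.]
-40 530.0 624.0 [507. 560. 580.]
lid [[ 608. -345.  203.]
 [ 658. -149.  338.]]
```

Call:
jog_arm([
  [-0.006,0.002,0.01,0,1],
  [0,0,0.01,0,1],
  [0,0,0.008,0,1],
  [0,0,0.005,0,1],
  [0,0,0.004,0,1],
  [0,0.0005,0.004,0,1],
  [0,0.0005,0.004,0,1],
  [0,0,0,0,1],
])

```text
time: 3.85
tool_pos: [566.1, -94.3, 116.1]
eef_rot: [[-0.027, 1.0, 0.0], [1.0, 0.027, -0.0], [-0.0, 0.0, -1.0]]
force: [1.7, -0.1, 2.5]
gripper_width: -0.2
```

Call:
jog_arm([
  [0,0.001,0.004,0,1],
  [0,0.001,0.004,0,1],
  [0,0.0015,0.004,0,1],
  [0,0.0015,0.004,0,1],
  [0,0.002,0.004,0,1],
])

```text
time: 4.35
tool_pos: [572.7, -94.2, 96.1]
eef_rot: [[-0.027, 1.0, -0.001], [1.0, 0.027, -0.0], [-0.0, -0.001, -1.0]]
force: [-0.3, -0.5, 5.3]
gripper_width: -0.1
```

Call:
jog_arm([
  [0,0.002,0.004,0,1],
  [0,0.002,0.004,0,1],
  [0,0.001,0.004,0,1],
  [0,0.001,0.004,0,1],
  [0,0,0,0,1],
])

```text
time: 4.85
tool_pos: [578.3, -93.6, 79.1]
eef_rot: [[-0.026, 1.0, -0.002], [1.0, 0.026, 0.001], [0.001, -0.002, -1.0]]
force: [0.2, 0.5, 0.8]
gripper_width: 0.3
```

```bash
python3 - <<'E'
from h import *
f=imaging.grab_frame("side"); i=f["image"][40:240,200:460]; cv2.imwrite("pics/push.png",cv2.resize(i,(520,400)))
E
```

```text
(no output)
```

View pics/push.png

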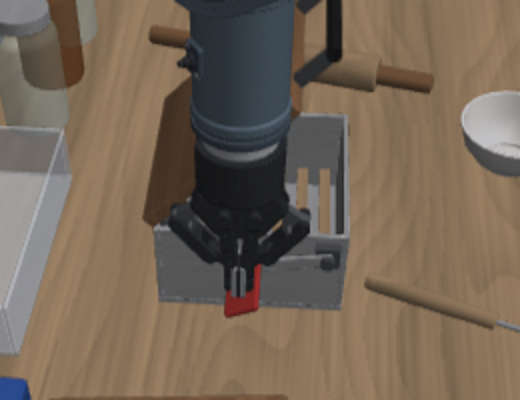

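The stay has broken (force dropped to about 1 N) and the lid is sinking. I move outward and up, then across.

Call:
jog_arm([
  [0.02,0,0,0,1],
  [0.03,0,-0.01,0,1],
  [0.03,0,-0.03,0,1],
  [0.03,-0.01,-0.04,-4.8,0.5],
  [0.03,-0.015,-0.04,0,0.5],
  [0.03,-0.02,0,0,0.5],
  [0.03,-0.02,0,0,0.5],
  [0.03,-0.02,0,0,0.5],
  [0,0,0,0,0.5],
  [0,0,0,0,0.5],
])

```text
time: 5.9
tool_pos: [479.1, 125.5, 198.1]
eef_rot: [[-0.112, 0.994, 0.001], [0.994, 0.112, -0.0], [-0.0, 0.001, -1.0]]
force: [0.2, -0.4, -0.7]
gripper_width: 42.9
```

Call:
jog_arm([
  [0,0,0,0,0.5],
  [0,0,0,0,0.5],
  [0,0,0,0,0.5],
  [0,0,0,0,0.5],
  [0,0,0,0,0.5],
  [0,0,0,0,0.5],
  [0,0,0,0,0.5],
  [0,0,0,0,0.5],
  [0,0,0,0,0.5],
  [0,0,0,0,0.5],
])

```text
time: 6.9
tool_pos: [479.2, 125.1, 197.9]
eef_rot: [[-0.11, 0.994, 0.0], [0.994, 0.11, 0.0], [0.0, 0.0, -1.0]]
force: [0.3, 0.0, -0.6]
gripper_width: 42.9
```

```bash
python3 - <<'E'
from h import *
s=r.read_state(); p=np.array(s["tool_pos"]); R=np.array(s["eef_rot"]); print(p,s["gripper_width"],"to handle, tool axes",R.T@(np.array([478,152,150])-p))
f=imaging.grab_frame("side"); cv2.imwrite("pics/side3.png",f["image"]); 
E
```

```text
[479.23583848 125.10348423 197.86636399] 42.88289415890036 to handle, tool axes [26.86820093  1.73457202 47.86679118]
```

View pics/side3.png

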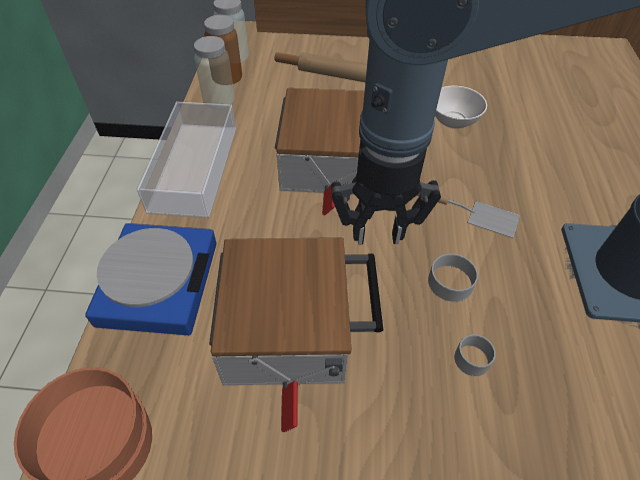

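Side view: the first box's lid is down at (320,120), and the gripper is near the handle (375,292), half open. Now the descent.

Call:
jog_arm([
  [0.027,0.001,0.02,0,0.5],
  [0,0,0.03,0,0.5],
  [0,0,0.02,0,0.5],
  [0,0,0.02,0,0.5],
  [0,0,0.01,0,0.5],
  [0,0,0.009,0,0.5],
  [0,0,0,0,0.5],
])

```text
time: 7.65
tool_pos: [476.8, 151.9, 88.2]
eef_rot: [[-0.11, 0.994, -0.001], [0.994, 0.11, -0.0], [0.0, -0.001, -1.0]]
force: [0.4, 0.3, 0.7]
gripper_width: 42.9
```

```bash
python3 - <<'E'
from h import *
s=r.read_state(); print(s["tool_pos"],s["force"])
f=imaging.grab_frame("side"); i=f["image"]; cv2.imwrite("pics/grasp.png",cv2.resize(i[60:400,200:460],(460,600))) 
E
```

```text
[476.84696578 151.90109124  88.1504841 ] [0.41381821 0.3338256  0.70220756]
```

View pics/grasp.png

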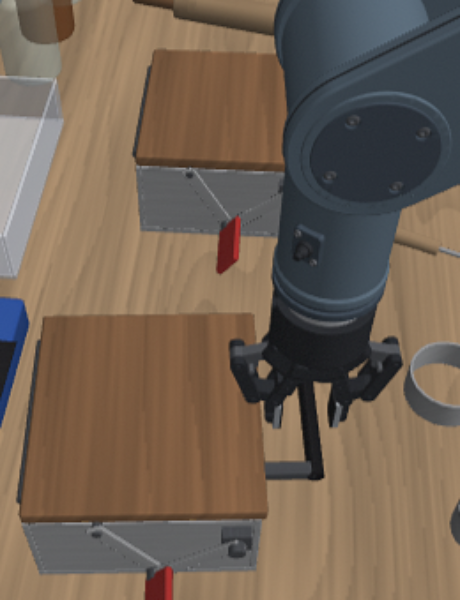

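Fingers straddle the bar at about (315,400), and the first box is shut. Gripping now.

Call:
jog_arm([
  [0,0,0,0,1],
  [0,0,0,0,1],
  [0,0,0,0,1],
  [0,0,0,0,1],
  [0,0,0,0,1],
], newtons=45)

```text
time: 8.2
tool_pos: [474.8, 151.7, 89.4]
eef_rot: [[-0.11, 0.994, -0.004], [0.994, 0.11, -0.001], [-0.0, -0.004, -1.0]]
force: [-8.7, -1.7, 7.8]
gripper_width: 12.7
```

```bash
python3 -c "
import numpy as np
p=np.radians(np.linspace(1.95,76.95,31));print(np.c_[-np.diff(np.cos(p)),-np.diff(np.sin(p))].dot(.2351).round(4).tolist())"
```

```text
[[0.0006, -0.0102], [0.001, -0.0102], [0.0015, -0.0102], [0.0019, -0.0101], [0.0023, -0.01], [0.0028, -0.0099], [0.0032, -0.0097], [0.0036, -0.0096], [0.004, -0.0094], [0.0044, -0.0092], [0.0048, -0.009], [0.0052, -0.0088], [0.0056, -0.0086], [0.006, -0.0083], [0.0063, -0.0081], [0.0067, -0.0078], [0.007, -0.0075], [0.0073, -0.0072], [0.0076, -0.0068], [0.0079, -0.0065], [0.0082, -0.0061], [0.0085, -0.0058], [0.0087, -0.0054], [0.0089, -0.005], [0.0092, -0.0046], [0.0093, -0.0042], [0.0095, -0.0038], [0.0097, -0.0034], [0.0098, -0.003], [0.0099, -0.0025]]
```

Call:
jog_arm([
  [0,-0.003,0,0,1],
  [0,0.001,-0.01,0,1],
  [0,0.001,-0.01,0,1],
  [0,0.0015,-0.01,0,1],
  [0,0.002,-0.01,0,1],
  [0,0.0022,-0.01,0,1],
  [0,0.0027,-0.01,0,1],
])

```text
time: 8.9
tool_pos: [484.1, 152.7, 149.5]
eef_rot: [[-0.11, 0.994, -0.001], [0.994, 0.11, -0.0], [-0.0, -0.001, -1.0]]
force: [0.4, -0.6, -6.9]
gripper_width: 12.4
```

Call:
jog_arm([
  [0,0.0032,-0.0097,0,1],
  [0,0.0036,-0.0096,0,1],
  [0,0.004,-0.0094,0,1],
  [0,0.0044,-0.0092,0,1],
  [0,0.0048,-0.009,0,1],
  [0,0.0052,-0.0088,0,1],
  [0,0.0056,-0.0086,0,1],
  [0,0.006,-0.0083,0,1],
  [0,0.0063,-0.0081,0,1],
  [0,0.0067,-0.0078,0,1],
])

```text
time: 9.9
tool_pos: [530.7, 157.9, 238.5]
eef_rot: [[-0.11, 0.994, -0.007], [0.994, 0.11, -0.001], [-0.001, -0.008, -1.0]]
force: [-15.7, -3.4, 7.9]
gripper_width: 12.4
```

Call:
jog_arm([
  [0,-0.001,-0.003,0,1],
  [0,0,-0.002,0,1],
])

```text
time: 10.1
tool_pos: [534.4, 158.3, 243.1]
eef_rot: [[-0.11, 0.994, 0.003], [0.994, 0.11, 0.0], [0.0, 0.003, -1.0]]
force: [5.5, -0.3, -10.1]
gripper_width: 12.4
```

```bash
python3 - <<'E'
from h import *
s=r.read_state(); print(s["tool_pos"],s["force"],s["wrist_torque"])
f=imaging.grab_frame("side"); i=f["image"]; cv2.imwrite("pics/lift.png",cv2.resize(i[60:400,150:460],(547,600))) 
E
```

```text
[534.35669805 158.27872687 243.10198479] [  5.51781154  -0.32344891 -10.05463529] [ 0.0176897  -0.26875551  0.00658056]
```

View pics/lift.png

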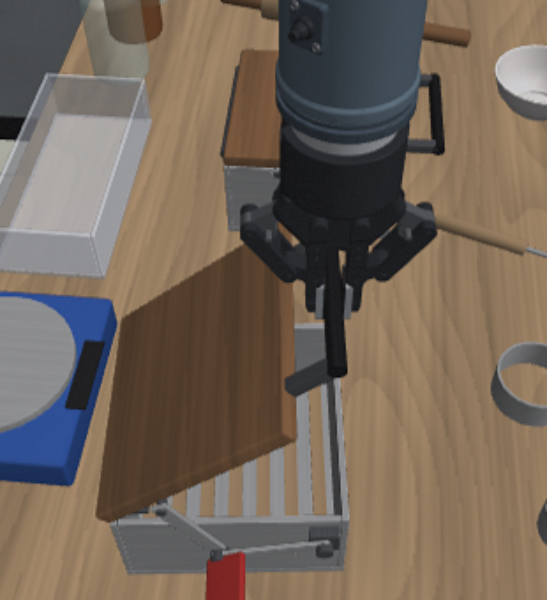

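The lid is up about 42 deg, held securely. Continuing along the arc.

Call:
jog_arm([
  [0,0.0068,-0.007,0,1],
  [0,0.0071,-0.0067,0,1],
  [0,0.0074,-0.0065,0,1],
  [0,0.0077,-0.0061,0,1],
  [0,0.0079,-0.0058,0,1],
])

```text
time: 10.65
tool_pos: [569.3, 162.2, 276.3]
eef_rot: [[-0.11, 0.994, -0.002], [0.994, 0.11, -0.0], [-0.0, -0.002, -1.0]]
force: [-8.8, -2.4, 3.6]
gripper_width: 12.0
```

Call:
jog_arm([
  [0,0.0074,-0.0064,0,1],
  [0,0.0081,-0.0055,0,1],
  [0,0.0084,-0.005,0,1],
  [0,0.0087,-0.0047,0,1],
  [0,0.0089,-0.0043,0,1],
])

```text
time: 11.15
tool_pos: [611.5, 166.8, 302.9]
eef_rot: [[-0.11, 0.994, 0.001], [0.994, 0.11, -0.0], [-0.0, 0.001, -1.0]]
force: [-3.7, -1.1, 2.4]
gripper_width: 12.2
```

Call:
jog_arm([
  [0,0.006,-0.003,0,1],
  [0,0.006,-0.002,0,1],
  [0,0.005,-0.0015,0,1],
  [0,0.004,-0.001,0,1],
  [0,0,0,0,1],
])

```text
time: 11.65
tool_pos: [633.3, 169.2, 311.4]
eef_rot: [[-0.11, 0.994, 0.005], [0.994, 0.11, 0.001], [-0.0, 0.005, -1.0]]
force: [-4.1, -1.3, 9.5]
gripper_width: 12.2
```

```bash
python3 - <<'E'
from h import *
f=imaging.grab_frame("side"); i=f["image"]; cv2.imwrite("pics/lift2.png",cv2.resize(i[60:400,150:460],(547,600))) 
E
```

```text
(no output)
```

View pics/lift2.png

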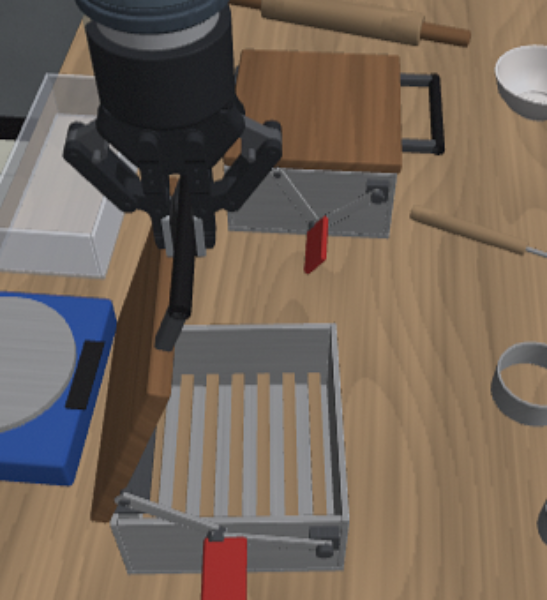

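Call:
jog_arm([
  [0,0.004,-0.0025,0,1],
  [0,0.005,-0.0015,0,1],
  [0,0.004,-0.001,0,1],
])

```text
time: 12.0
tool_pos: [646.1, 170.7, 315.4]
eef_rot: [[-0.11, 0.994, 0.004], [0.994, 0.11, 0.0], [-0.0, 0.004, -1.0]]
force: [-3.8, -0.7, 10.7]
gripper_width: 11.9
```

Call:
jog_arm([
  [0,0.004,-0.001,0,1],
  [0,0.003,-0.001,0,1],
  [0,0,0,0,1],
])

```text
time: 12.3
tool_pos: [654.2, 171.6, 317.5]
eef_rot: [[-0.11, 0.994, 0.007], [0.994, 0.11, 0.001], [0.0, 0.007, -1.0]]
force: [0.2, -0.8, 6.9]
gripper_width: 11.9
```

Call:
jog_arm([
  [0,0.003,-0.001,0,1],
  [0,0.002,-0.0005,0,1],
  [0,0,0,0,1],
])

```text
time: 12.6
tool_pos: [655.9, 171.8, 317.9]
eef_rot: [[-0.11, 0.994, -0.002], [0.994, 0.11, -0.0], [-0.0, -0.002, -1.0]]
force: [-9.3, -1.4, 6.6]
gripper_width: 12.1
```

```bash
python3 - <<'E'
from h import *
f=imaging.grab_frame("side"); i=f["image"]; cv2.imwrite("pics/lift3.png",cv2.resize(i[100:400,150:420],(540,600))) 
E
```

```text
(no output)
```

View pics/lift3.png

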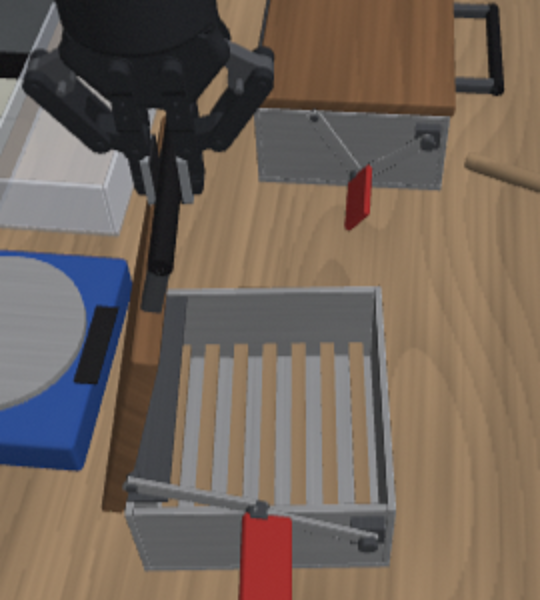

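Stay looks straight or slightly over (pivots (135,485), (370,540), knee (260,510)), and the force suggests the stop. I check the bar height and slope numerically against the first box's locked values (z about 125.5, slope 14.5°).

```bash
cat > chk.py <<'E'
from h import *
f=imaging.grab_frame("side"); P,ok=pts(f); h=cv2.cvtColor(f["image"],cv2.COLOR_BGR2HSV)
red=((h[...,0]<8)|(h[...,0]>172))&(h[...,1]>150)&(h[...,2]>70)&ok&(P[...,1]>200)&(P[...,1]<345)&(P[...,0]>500)&(P[...,0]<650)
q=P[red]; c=q.mean(0); V=np.linalg.svd(q-c,full_matrices=False)[2]
print(len(q),"bar",c.round(1),"slope",np.degrees(np.arccos(abs(V[2,2]))).round(1))
lid=ok&(P[...,2]>85)&(P[...,0]>440)&(P[...,0]<720)&(P[...,1]<-60)&(P[...,1]>-370)&(h[...,0]>5)&(h[...,0]<20)&(h[...,1]>60)
print("first lid z",np.percentile(P[lid][:,2],[5,50,95]).round(1)); s=r.read_state(); print(s["time"],s["force"])
cv2.imwrite("pics/last.png",f["image"])
E
python3 chk.py
```

```text
1215 bar [592.5 313.3 125.9] slope 14.2
first lid z [109.6 115.6 117.5]
12.7 [-8.49392771 -1.28412547  6.96014163]
```

Matches the locked state. Release and retreat straight up.

Call:
jog_arm([
  [0,-0.001,0,0,1],
  [0,0,0,0,0.5],
  [0,0,0,0,0.5],
  [0,0,0,0,0.5],
  [0,0,-0.01,0,0.5],
  [0,0,-0.02,0,0.5],
  [0,0,-0.03,0,0.5],
  [0,-0.01,-0.03,0,0.5],
  [0,-0.04,-0.01,0,0.5],
  [0,-0.04,0,0,0.5],
])

```text
time: 13.7
tool_pos: [567.0, 161.7, 418.5]
eef_rot: [[-0.11, 0.994, 0.004], [0.994, 0.11, 0.0], [-0.0, 0.005, -1.0]]
force: [-0.1, 0.3, 1.0]
gripper_width: 42.7
```

Call:
jog_arm([
  [0,-0.04,0,0,0.5],
  [0,-0.04,0,0,0.5],
  [0,-0.04,0,0,0.5],
  [0,0,0,0,0.5],
  [0,0,0,0,0.5],
  [0,0,0,0,0.5],
  [0,0,0,0,0.5],
  [0,0,0,0,0.5],
  [0,0,0,0,0.5],
  [0,0,0,0,0.5],
])

```text
time: 14.7
tool_pos: [447.4, 148.6, 416.0]
eef_rot: [[-0.11, 0.994, -0.001], [0.994, 0.11, -0.0], [0.0, -0.001, -1.0]]
force: [0.7, -0.2, 0.4]
gripper_width: 42.9
```

```bash
python3 chk.py
```

```text
1217 bar [592.5 313.3 126. ] slope 14.5
first lid z [109.5 115.6 117.6]
14.75 [ 0.55875668 -0.47170678  0.01291129]
```

View pics/last.png

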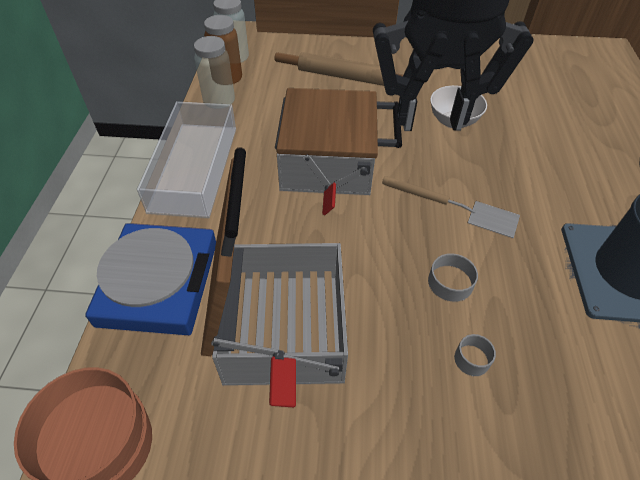

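The first box is shut (lid at (328,120)). The second stands open by itself, with its handle at (236,190) and its stay straight. The robot is clear of both.

```bash
python3 -c "
from workcell import ticket; print(ticket.hand_in())"
```

```text
the job is handed in; nothing more can be done
None
```

Both boxes are done, in the order asked, and the job was handed in at about 14.8 s of the 53 s allowed.

- **Open box:** I pushed its red bar down about 45 mm, with a peak reading of about 5 N. The stay broke and the lid sank shut. The last check put the lid top flat at about 116 mm, the same height as the other box's lid when it was shut.
- **Shut box:** I lifted its lid by the handle along the arc until it met the stop, then let go and moved away. About 2 s after letting go, the lid was still up. Its red bar was at 126.0 mm with a 14.5° slope, which matches the first box's locked stay at the start (125.4 mm, about 14.5°).
- **Forces:** The highest wrist reading I saw was about 18 N, during the lift. The robot was touching nothing at hand-in.

One disagreement: by the end of the lift the gripper's path was up to about 7 mm off the arc I had calculated. The handle bar probably slipped slightly in the grip. I corrected by force readings and pictures, and it did not affect the result. No check failed.

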